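# Stand the red-collared arbor on the chuck

### The arm

A 6-joint arm with a two-finger parallel gripper is mounted at the origin on the work surface. World frame = base frame: x ahead of the robot, y to its left, z up, the work surface at z = 0. Lengths are in mm, angles in rad, forces in N, time in s.
With the tool pointing down it reaches from about 275 to 775 mm from the base axis. Payload 14.6 kg.
Tool frame: the origin (TCP) lies between the finger pads; the fingertips stand 25 mm ahead of it and the grasp point (between the pads) lies 6 mm ahead of it; z points along the fingers, y is the line along which they close (so a half turn about z gives the same grasp; the last joint's range is limited). The gripper opens to 85 mm and grips with 20 to 120 N. Pads are 22 mm wide; open, the fingers measure 114 mm over their backs; the gripper's body (76 mm by 85 mm) begins 54 mm behind the grasp point. The pads swing forward as they close: fully open they stand 13 mm farther back than shut.
Start: joints at [1.097, 0.263, -0.048, 1.259, 0, 1.415], TCP at [164.554, 498.548, 256.278] pointing down, gripper open.
Joint ranges: [-2.65, 2.65], [-0.89, 1.7], [-1.18, 1.37], [-2.13, 2.11], [-1.35, 1.29], [-3.14, 3.14]. Speed limits (rad/s): [1.89, 1.89, 2.57, 2.79, 3.14, 3.14].

### API

Orientations are given as a unit quaternion [x, y, z, w].
In Python, from bench import * gives the robot as it stands.
- The arm moves only by the tool send_rows, never from a script. Its argument "commands" is a list of rows, each a list of 3 entries, a list of its own where there are three numbers: the shift along the tool's x, y, z in mm, then the turn, a rotation vector about the tool's x, y, z in degrees, then the finger opening in mm, from 0 to 85.4. In form: [[[tx, ty, tz], [ax, ay, az], gripper], ...]. A call has 1 to 20 rows; each row is the pose to reach, as a shift and turn from the pose commanded when the call began, along the tool's axes at that moment; what a row does not reach only later rows make up. A row lasts 1/10 s, in which the tool goes at most 50 mm and 8.59 degrees, less where a joint would pass 70% of its speed; a pose out of reach is approached as far as the arm can. A call with a gripper value outside its range is refused whole. The fingers move at their own pace and stop on an object; the grip force is fixed at half the most. Time passes only in rows, so rows that repeat a pose let the fingers close. It gives the time, the measured TCP pose, the force, the opening and the grip force at its end, in the units of the state.
- get_obs(): the state, without advancing time (a new reading comes with each control period).
- camera(name): name is "scene" or "top"; returns the picture (400x640x3 uint8, red, green, blue); there is no depth.
- camera_info(name): a dict with "mtx" (3x3 intrinsics, pixels), "k1" (the pictures are not rectified: a ray, as slopes to the right and down, at radius r is drawn at 1 + k1 r^2 times it, then the intrinsics apply), "R" (3x3) and "t" (3): a world point X has camera coordinates R X + t. Camera axes: x right, y down, z forward; pixel columns grow to the right and rows downward; lengths in mm; the calibration is good to about 2 mm. A picture is of the moment at which its call begins. camera_info takes no time and is no camera call.
- finish_job(): hands the job in; it is judged then, once.
The state is a dict: "t": time; "joint_positions": joint angles; "joint_vel": joint speeds; "tau": joint torques, N m; "tool_pos": TCP position; "orientation": TCP orientation; "wrist_force": force on the tool from outside, world axes, zero at the start; "ft_torque": the same for the moment, N m; "gripper_width": opening from 0.0 (shut) to 1.0 (fully open); "grasp_force": force on a finger pad.
Only numpy, scipy, OpenCV 4.12 (cv2) and the standard library are available. Lean on these libraries where they do the work, as an engineer would, in place of code of your own. Each camera call takes 0.05 s, during which the arm holds its last target. There are 200 camera calls.

### The job

Take the arbor with the red collar out of the wooden rack and stand it upright on its foot in the middle of the round steel chuck on top of the blue rotary table. Set it down gently rather than dropping it, let go, and see that it stands still without wobbling. Leave the yellow and the blue arbor where they are in the rack.

Things in the scene. Friction and masses are not known exactly. Their poses are not given: they have to be found in the camera images.
- arbor_red: Spindle 150 mm long, 0.3 to 0.65 kg. Along its axis from the foot: bright shank, diameter 34 mm, 0 to 92; red collar, 52 mm, 92 to 102; dark head to grip, 28 mm, 102 to 150. Origin: centre of the flat foot; +z runs from foot to head. Starts in one of the rack's three slots, leaning 40 degrees from vertical, head up and to the left (chuck side). Tips over if let go leaning over 13 degrees.
- arbor_yellow: Same shape with a yellow collar, in another slot; to be left. Origin: foot centre, +z to the head. The wooden rack: slots 100 mm apart in a row that runs away from the robot; each arbor lies foot on a ledge, back on a sloping board (on its chuck side), shank between two low fences; collar and head stick out beyond the board. It lifts out freely along its axis or straight up.
- arbor_blue: Same shape as the red one with a blue collar, in the third slot of the rack; to be left. Origin: centre of its foot; +z runs from foot to head.
- chuck_center (a point): Centre of the flat level top of the round steel chuck, 200 mm in diameter, 100 mm above the work surface, its middle marked by a flush brass disc 60 mm in diameter. It is fixed on the blue rotary table, left of the rack as seen from the robot, with a small crank low on its left side. Nothing on it turns. z is up.
Mind the look-alikes: they are no part of the job. Leave any turquoise look-alike of the arbor_red alone.

How it is judged:
By the outcome, as a careful person would: the job done as asked, in the order asked, and still so for the second after the job is handed in, with the robot touching nothing.
It also fails if it takes over 38 s, if anything falls off the work surface, if the arm or the gripper's body presses on something with over 40 N, if the wrist force passes 120 N, or if a joint passes its speed limit or range.

## Working session

There is one attempt and no reset: what is moved stays moved. The work goes in short steps, Python scripts to look and compute and a tool call to move; the robot and the scene stay as the last step left them, time stands still between calls to the robot, and variables do not carry over. Pictures are saved under pics/ and viewed, at most 10 in all, crops included, and the job is handed in when it is done.

Besides the shell and the picture viewer there is one more tool, called after "Request:" in YAML: its name, and indented under it one key for each argument. send_rows: Moves the arm, as the interface text tells. Its arguments: {"type":"object","properties":{"commands":{"type":"array","items":{"type":"array"}}},"required":["commands"]}

```bash
mkdir -p pics
python3 - <<'E'
from bench import *
import cv2
for n in("scene","top"):
    cv2.imwrite(f"pics/{n}0.png",camera(n)[:,:,::-1]); i=camera_info(n); print(n,i)
o=get_obs();print(o)
E
```

```text
scene {'mtx': array([[511.28210954,   0.        , 315.05552452],
       [  0.        , 511.28210954, 201.04135433],
       [  0.        ,   0.        ,   1.        ]]), 'k1': -0.10676935485318562, 'R': array([[-0.85217221,  0.52316639,  0.00997266],
       [ 0.4247835 ,  0.70279658, -0.5706452 ],
       [-0.30555114, -0.48205176, -0.82113616]]), 't': array([ 453.5497468 , -155.04290223, 1418.48890155])}
top {'mtx': array([[517.78495332,   0.        , 322.38298483],
       [  0.        , 517.78495332, 197.05453914],
       [  0.        ,   0.        ,   1.        ]]), 'k1': 0.041026526765989266, 'R': array([[-2.51282898e-02, -9.99674696e-01, -4.36695526e-03],
       [-9.82401430e-01,  2.55023929e-02, -1.85032588e-01],
       [ 1.85083764e-01, -3.59449402e-04, -9.82722683e-01]]), 't': array([1.08768524e+00, 5.44435104e+02, 1.24195078e+03])}
{'t': 0.1, 'joint_positions': array([ 1.09665826e+00,  2.63489837e-01, -4.88510059e-02,  1.25940093e+00,
       -1.16472858e-05,  1.41551002e+00]), 'joint_vel': array([-1.87301947e-04, -1.81832011e-03,  1.95262451e-03,  9.36023999e-05,
       -8.23343899e-05, -1.58058540e-03]), 'tau': array([ 1.46339287e-03, -6.38575959e+01,  3.85064077e+01,  1.00159369e-02,
       -2.23153343e-04, -1.29215439e-05]), 'tool_pos': array([164.47757133, 498.34543336, 255.87377463]), 'orientation': array([ 1.58751375e-01,  9.87318478e-01, -4.51310275e-04, -1.40791089e-04]), 'wrist_force': array([-0.26493723, -0.21130172, -0.04814829]), 'ft_torque': array([ 0.03602566,  0.00156662, -0.04672281]), 'grasp_force': 0.0, 'gripper_width': 0.9992676292650475}
```

View pics/scene0.png

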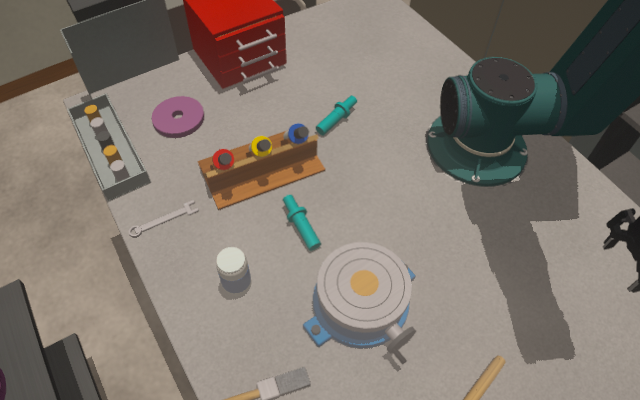

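View pics/top0.png

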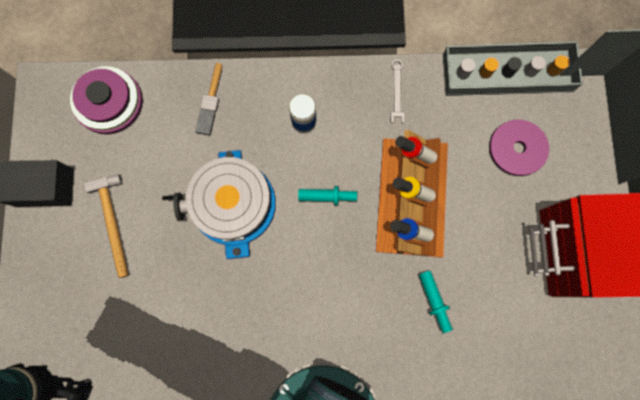

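The scene view shows the rack with red, yellow and blue collars at (223,158), (262,146) and (298,132). The top view shows them at (411,148), (408,187) and (408,229), with the brass disc at (227,197).
Things that could be taken for the red arbor (top view pixels): yellow (408,187), blue (408,229), and turquoise loose ones (328,196) and (436,300). I choose the red collar at (411,148), in the far slot, and check it in a close crop.

Run:
```python
import cv2,numpy as np
a=cv2.imread("pics/top0.png")[115:265,365:465]; b=cv2.imread("pics/scene0.png")[115:215,190:335]
a=cv2.resize(a,None,fx=4,fy=4,interpolation=2); b=cv2.resize(b,None,fx=6,fy=6,interpolation=2)[:, :]
cv2.imwrite("pics/crop_top.png",a);b=cv2.resize(b,(783,540));cv2.imwrite("pics/crop_scene.png",b);print(a.shape,b.shape)
```

```text
(600, 400, 3) (540, 783, 3)
```

View pics/crop_top.png

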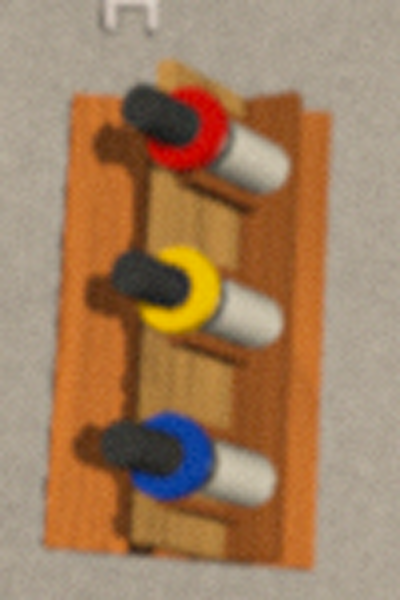

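View pics/crop_scene.png

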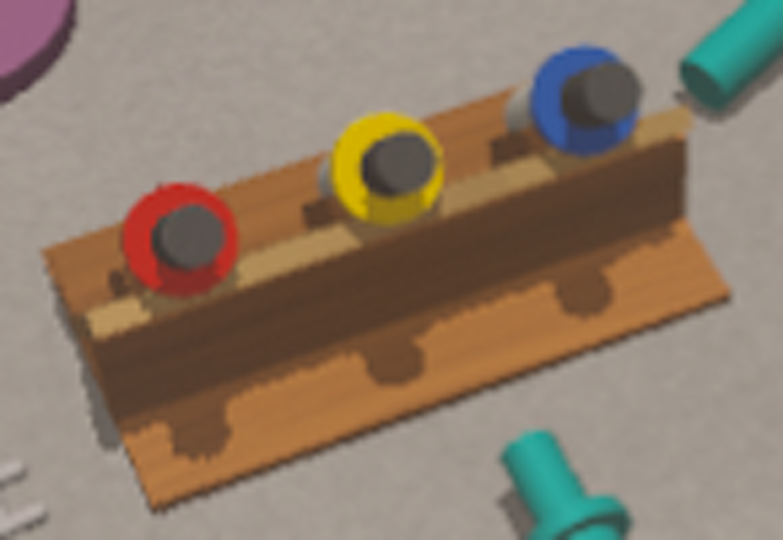

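The crops confirm the choice. The red-collared arbor is at the far end: collar at about top (411,147), head end at about top (401,142) and scene (225,159). Next I fit the rack pose by matching model silhouettes to both views.

```bash
cat > h.py <<'E'
import numpy as np,cv2
from bench import *
from scipy.optimize import least_squares
INF={n:camera_info(n) for n in("scene","top")}
def proj(n,X):
    i=INF[n];c=np.atleast_2d(X)@i["R"].T+i["t"];s=c[:,:2]/c[:,2:]
    s=s*(1+i["k1"]*(s**2).sum(1,keepdims=True));return s@i["mtx"][:2,:2].T+i["mtx"][:2,2]
def ray_z(n,uv,z):
    f=lambda p:proj(n,[[p[0],p[1],z]])[0]-uv
    return least_squares(f,[500,0]).x
A=np.linspace(0,2*np.pi,40)
def cyl(o,ax,r,a,b):
    u=np.cross(ax,[1,0,.1]);u/=np.linalg.norm(u);v=np.cross(ax,u)
    ring=r*(np.outer(np.cos(A),u)+np.outer(np.sin(A),v))
    return np.vstack([o+ax*a+ring,o+ax*b+ring])
S=8
def fill(n,P,off,shape):
    m=np.zeros(shape,np.uint8);q=((proj(n,P)-off+.5)*S-.5)
    cv2.fillConvexPoly(m,cv2.convexHull(np.round(q*16).astype(np.int32)),1,shift=4);return m
def mom(m,w=None):
    y,x=np.nonzero(m);x=(x+.5)/S-.5;y=(y+.5)/S-.5
    return np.array([x.mean(),y.mean(),*np.percentile(x,[2,98]),*np.percentile(y,[2,98])])
def collarmask(im,col):
    h=cv2.cvtColor(im,cv2.COLOR_RGB2HSV);H,s,v=[h[...,k].astype(int) for k in range(3)]
    hue={'r':(H<4)|(H>174),'y':(H>21)&(H<33),'b':(H>105)&(H<125)}[col]
    return hue&(s>140)&(v>60)
E
cat > fit.py <<'E'
from h import *
ims={n:cv2.imread(f"pics/{n}0.png")[:,:,::-1].copy() for n in INF}
C={'top':{'r':(411,148),'y':(408,187),'b':(408,229)},'scene':{'r':(223,158),'y':(262,146),'b':(298,132)}}
obs={};W=22
for n in C:
  for c,(x,y) in C[n].items():
    sub=ims[n][y-W:y+W,x-W:x+W];big=cv2.resize(sub,None,fx=S,fy=S,interpolation=cv2.INTER_LINEAR)
    m=collarmask(big,c).astype(np.uint8);k,l,st,_=cv2.connectedComponentsWithStats(m)
    m=l==1+st[1:,4].argmax();obs[n,c]=mom(m)
def model(p):
    x,y,z,yaw=p[:4];row=np.array([np.cos(yaw),np.sin(yaw),0]);lean=np.array([-np.sin(yaw),np.cos(yaw),0])
    ax=np.sin(np.radians(40))*lean+np.cos(np.radians(40))*np.array([0,0,1.])
    return {c:np.array([x,y,z])-row*100*i for i,c in enumerate('ryb')},ax
def res(p,full=False):
    f,ax=model(p);r=[]
    for (n,c),o in obs.items():
        x,y=C[n][c];off=np.array([x-W,y-W])
        m=fill(n,cyl(f[c],ax,26,92,102),off,(2*W*S,2*W*S))&~fill(n,cyl(f[c],ax,14,102,150),off,(2*W*S,2*W*S))&1
        r.append((mom(m)-o)*[2,2,.5,.5,.5,.5])
    return np.concatenate(r)
g=ray_z('top',np.array([411,148]),100)
s=least_squares(res,[g[0],g[1]-60,30,0],diff_step=[2e-3,5e-3,.05,.02],x_scale=[1,1,1,.01],loss='soft_l1')
for k in range(3): s=least_squares(res,s.x+[.3,.3,.3,.003],diff_step=[1e-3,5e-3,.03,.02 if abs(s.x[3])>.05 else .2],x_scale=[1,1,1,.01])
print(s.x,np.abs(s.fun).mean());print(np.round(s.fun.reshape(6,6),2))
f,ax=model(s.x);print('red foot',f['r'],'axis',ax)
for n,g in(('top',(227,197)),('scene',(364,284))):
    h=cv2.cvtColor(ims[n],cv2.COLOR_RGB2HSV);m=(cv2.inRange(h,(10,100,90),(28,255,255))>0).astype(np.uint8)
    k,l,st,ce=cv2.connectedComponentsWithStats(m);i=l[g[1],g[0]];print(n,i,st[i],ce[i],ray_z(n,ce[i],100))
v={n:ims[n].copy() for n in INF};out=[]
for n,(x,y) in(('top',(365,115)),('scene',(190,115))):
    im=np.ascontiguousarray(cv2.resize(ims[n][y:y+130,x:x+140],None,fx=2.8,fy=2.8,interpolation=2))
    for c in 'ryb':
        for r,a,b in((17,0,92),(26,92,102),(14,102,150)):
            q=cv2.convexHull(np.round(((proj(n,cyl(f[c],ax,r,a,b))-[x,y]+.5)*2.8-.5)).astype(np.int32))
            cv2.polylines(im,[q],True,(0,255,0),1)
    out.append(im)
cv2.imwrite("pics/ov.png",np.hstack(out)[:,:,::-1])
E
python3 fit.py; ls; python3 -c "
import bench;print([x for x in dir(bench) if x[0]!='_'])"
```

```text
fit.py
h.py
pics
['IKError', 'camera', 'camera_info', 'finish_job', 'get_obs']h.py:22: RuntimeWarning: Mean of empty slice.
  return np.array([x.mean(),y.mean(),*np.percentile(x,[2,98]),*np.percentile(y,[2,98])])
  ret = ret.dtype.type(ret / rcount)
Traceback (most recent call last):
  File "fit.py", line 22, in <module>
    s=least_squares(res,[g[0],g[1]-60,30,0],diff_step=[2e-3,5e-3,.05,.02],x_scale=[1,1,1,.01],loss='soft_l1')
  File "fit.py", line 19, in res
    r.append((mom(m)-o)*[2,2,.5,.5,.5,.5])
              ~~~^^^
  File "h.py", line 22, in mom
    return np.array([x.mean(),y.mean(),*np.percentile(x,[2,98]),*np.percentile(y,[2,98])])
                                        ~~~~~~~~~~~~~^^^^^^^^^^
IndexError: index -1 is out of bounds for axis 0 with size 0
```

```bash
python3 - <<'E'
s=open('fit.py').read()
a=s.index("s=least_squares(res,[g");b=s.index("print(s.x,np")
s=s[:a]+'''def coarse(p):
    f,ax=model(p);return np.concatenate([proj(n,f[c]+ax*100)[0]-C[n][c] for n,c in obs])
s=least_squares(coarse,[g[0],g[1]-60,30,0],x_scale=[1,1,1,.01]);print(s.x,np.round(s.fun,1))
from scipy.optimize import minimize
s=minimize(lambda p:(res(p)**2).sum(),s.x,method='Nelder-Mead',options=dict(initial_simplex=s.x+np.vstack([np.zeros(4),np.diag([4,4,4,.02])]),maxiter=300));s.fun=res(s.x)
'''+s[b:]
open('fit.py','w').write(s)
E
python3 fit.py
```

```text
[ 6.45358060e+02 -2.94692615e+02  3.27912411e+01 -9.74666306e-02] [ 0.2 -1.3  1.4  0.1 -0.3 -0.4  1.2  0.8  0.1 -0.6  0.7  0.5]
[ 6.47581028e+02 -2.93002049e+02  3.57930383e+01 -9.23576247e-02] 0.992895375607262
[[ 0.66 -2.54 -0.31  0.25 -1.12 -0.06]
 [ 1.76 -1.27  0.06  0.44 -0.5  -0.12]
 [ 3.16 -1.85  0.44  0.94 -0.94  0.06]
 [ 1.64  0.79  0.    0.75 -0.25  0.44]
 [-0.31 -0.56  0.06  0.31 -0.44 -0.06]
 [ 4.94  3.65 -0.5   2.94 -0.81  0.81]]
red foot [ 647.58102758 -293.00204867   35.79303835] axis [0.05928197 0.64004809 0.76604444]
top 7 [215 185  25  25 483] [226.88405797 196.70807453] [541.81188873 216.20595427]
scene 23 [351 270  27  26 545] [364.00917431 282.69541284] [545.36671787 215.30925705]
```

View pics/ov.png

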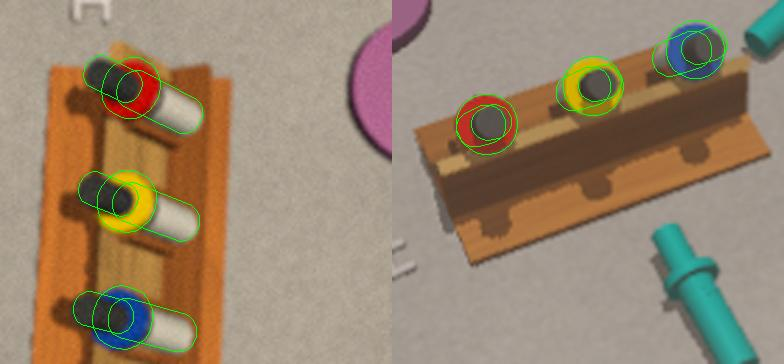

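The overlay agrees to about 1–2 px, but the blue collar in the scene view is off because shadow breaks up its mask. I'll refine using convex hulls with a lower brightness threshold.

```bash
sed -i 's/(s>140)&(v>60)/(s>110)\&(v>35)/; s/(H>21)&(H<33)/(H>20)\&(H<34)/;s/(H>105)&(H<125)/(H>105)\&(H<128)/' h.py
python3 - <<'E'
s=open('h.py').read()
s=s.replace("    y,x=np.nonzero(m);","    m=np.ascontiguousarray(m,np.uint8);p=cv2.findNonZero(m);m=cv2.fillConvexPoly(m,cv2.convexHull(p),1);y,x=np.nonzero(m);")
open('h.py','w').write(s)
E
python3 fit.py
```

```text
[ 6.45358060e+02 -2.94692615e+02  3.27912411e+01 -9.74666306e-02] [ 0.2 -1.3  1.4  0.1 -0.3 -0.4  1.2  0.8  0.1 -0.6  0.7  0.5]
[ 6.46607972e+02 -2.94317504e+02  3.24950590e+01 -1.01125495e-01] 0.545421094820966
[[ 0.53 -1.77 -0.12  0.38 -0.81  0.06]
 [ 0.59 -0.93  0.04  0.25 -0.06 -0.12]
 [ 1.4  -1.33  0.06  0.56 -0.62  0.06]
 [ 1.76  1.29  0.06  0.69  0.06  0.62]
 [ 0.86  0.24  0.25  0.25  0.    0.12]
 [ 1.46  0.16 -0.25  0.94 -0.31  0.56]]
red foot [ 646.60797157 -294.31750422   32.49505903] axis [0.06489148 0.63950372 0.76604444]
top 7 [215 185  25  25 483] [226.88405797 196.70807453] [541.81188873 216.20595427]
scene 23 [351 270  27  26 545] [364.00917431 282.69541284] [545.36671787 215.30925705]
```

View pics/ov.png

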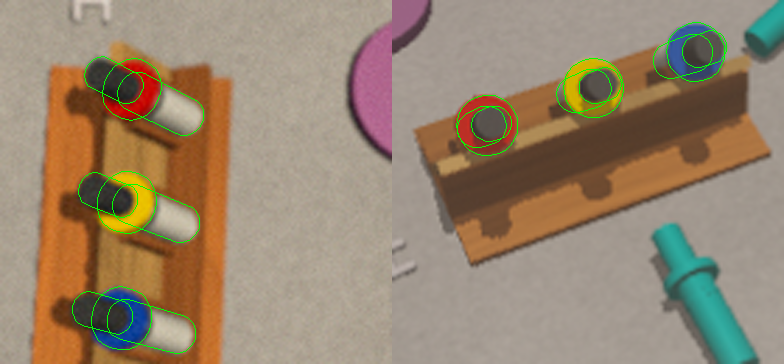

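Fit accuracy is now about 1–2 mm: red foot (646.6, -294.3, 32.5) and chuck centre (543.5, 215.8, 100). Next I work out the approach moves.

```bash
cat >> h.py <<'E'
from scipy.spatial.transform import Rotation as Ro
F=np.array([646.6,-294.3,32.5]);AX=np.array([.0649,.6395,.7660]);CH=np.array([543.5,215.8,100])
def tool(z,yref):
    z=z/np.linalg.norm(z);y=yref-z*(yref@z);y/=np.linalg.norm(y);return Ro.from_matrix(np.c_[np.cross(y,z),y,z])
def rel(p,R,o=None):
    o=o or get_obs();R0=Ro.from_quat(o["orientation"])
    print('shift',np.round(R0.inv().apply(p-o["tool_pos"]),1),'turn',np.round((R0.inv()*R).as_rotvec(degrees=True),2))
LE=np.array([.101,.995,0.])
RG=tool(-AX,LE); RD=tool(np.array([0,0,-1.]),LE)
E
python3 - <<'E'
from h import *
rel(np.array([420,150,330.]),RD); rel(F+AX*235,RG)
E
```

```text
shift [-351.8 -250.8  -73.9] turn [-5.000e-02 -1.000e-02 -1.247e+01]
shift [-673.7 -454.    43.7] turn [ 39.79  -4.37 -11.96]
```

Request:
send_rows:
  commands:
    - [[-50,-36,-25],[0,0,-3],85]
    - [[-90,-64,-50],[0,0,-6],85]
    - [[-130,-92,-70],[0,0,-9],85]
    - [[-170,-120,-74],[0,0,-12],85]
    - [[-210,-150,-74],[5,-0.5,-12],85]
    - [[-250,-180,-74],[10,-1,-12],85]
    - [[-290,-210,-74],[15,-1.5,-12],85]
    - [[-330,-237,-74],[20,-2,-12],85]
    - [[-370,-265,-74],[25,-3,-12],85]
    - [[-410,-292,-70],[30,-3.5,-12],85]
    - [[-450,-320,-60],[35,-4,-12],85]
    - [[-490,-345,-50],[39.8,-4.4,-12],85]
    - [[-530,-370,-30],[39.8,-4.4,-12],85]
    - [[-570,-395,-10],[39.8,-4.4,-12],85]
    - [[-610,-420,10],[39.8,-4.4,-12],85]
    - [[-645,-440,30],[39.8,-4.4,-12],85]
    - [[-673.7,-454,43.7],[39.8,-4.4,-12],85]
    - [[-673.7,-454,43.7],[39.8,-4.4,-12],85]
    - [[-673.7,-454,43.7],[39.8,-4.4,-12],85]

```text
t: 2.0
tool_pos: [661.7, -144.3, 211.5]
orientation: [0.047, 0.939, -0.341, -0.018]
wrist_force: [-0.3, 0.2, 1.2]
gripper_width: 0.997
grasp_force: 0.0
```

Run:
```python
from h import *
o=get_obs();print(o['t'],o['tool_pos'],o['joint_positions'],o['wrist_force'])
rel(F+AX*235,RG,o); rel(F+AX*132,RG,o)
cv2.imwrite('pics/ap.png',np.hstack([camera('top')[60:260,320:480],camera('scene')[60:260,150:390]])[:,:,::-1].repeat(2,0).repeat(2,1))
```

```text
2.0 [ 661.66674715 -144.34090257  211.51439964] [-0.08732234  0.57444205  0.17437812  1.1839818  -0.69732957  0.0185103 ] [-0.34651285  0.17675699  1.19422774]
shift [-0.1 -0.4 -1. ] turn [ 0.04 -0.07  0.04]
shift [ -0.3  -0.5 102. ] turn [ 0.04 -0.07  0.04]
```

View pics/ap.png

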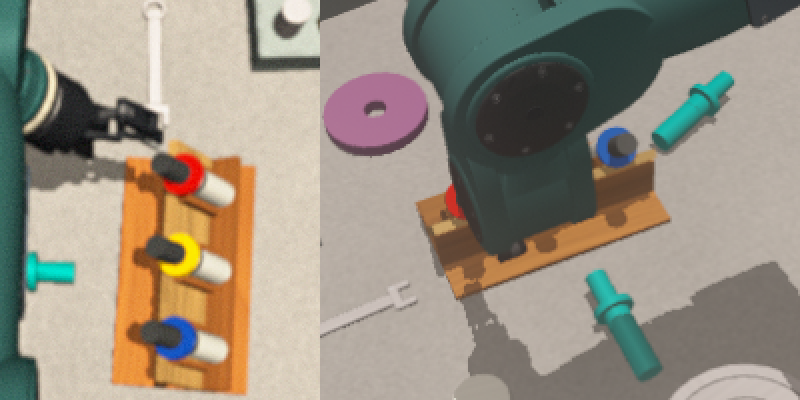

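The gripper (left crop, about (145,120)) points down the red arbor's axis at its head (165,165), so I advance.

Request:
send_rows:
  commands:
    - [[0,-0.5,25],[0,0,0],85]
    - [[0,-0.5,50],[0,0,0],85]
    - [[0,-0.5,65],[0,0,0],85]
    - [[0,-0.5,80],[0,0,0],85]
    - [[0,-0.5,90],[0,0,0],85]
    - [[0,-0.5,98],[0,0,0],85]
    - [[0,-0.5,102],[0,0,0],85]
    - [[0,-0.5,102],[0,0,0],85]
    - [[0,-0.5,102],[0,0,0],60]

```text
t: 3.0
tool_pos: [655.7, -209.0, 135.2]
orientation: [0.047, 0.939, -0.341, -0.017]
wrist_force: [-0.8, 0.2, 0.7]
gripper_width: 0.854
grasp_force: 0.0
```

Run:
```python
from h import *
o=get_obs();print(o['t'],o['tool_pos'],o['wrist_force'],o['gripper_width'])
rel(F+AX*132,RG,o)
```

```text
3.0 [ 655.68935324 -209.01651263  135.17608043] [-0.82277464  0.15528513  0.69642151] 0.8536835665613748
shift [0.4 0.3 1.8] turn [0.03 0.09 0.01]
```

Clear of contact; now I close stepwise.

Request:
send_rows:
  commands:
    - [[0,0,0],[0,0,0],50]
    - [[0,0,0],[0,0,0],45]
    - [[0,0,0],[0,0,0],40]
    - [[0,0,0],[0,0,0],36]
    - [[0,0,0],[0,0,0],33]
    - [[0,0,0],[0,0,0],30]
    - [[0,0,0],[0,0,0],28]

```text
t: 3.7
tool_pos: [655.7, -209.8, 135.5]
orientation: [0.047, 0.938, -0.342, -0.016]
wrist_force: [-0.4, -2.8, 4.8]
gripper_width: 0.325
grasp_force: 2.4
```

Request:
send_rows:
  commands:
    - [[0,-0.5,0],[0,0,0],26]
    - [[0,-0.5,0],[0,0,0],20]
    - [[0,-0.5,0],[0,0,0],10]
    - [[0,-0.5,0],[0,0,0],0]
    - [[0,-0.5,0],[0,0,0],0]

```text
t: 4.2
tool_pos: [655.7, -209.8, 135.7]
orientation: [0.047, 0.938, -0.342, -0.016]
wrist_force: [-0.1, 0.6, 5.6]
gripper_width: 0.313
grasp_force: 58.5
```

Request:
send_rows:
  commands:
    - [[0,-1,-3],[0,0,0],0]
    - [[0,-3,-8],[0,0,0],0]
    - [[0,-6,-16],[0,0,0],0]
    - [[0,-10,-28],[0,0,0],0]
    - [[0,-15,-42],[0,0,0],0]
    - [[0,-22,-60],[0,0,0],0]
    - [[0,-30,-80],[0,0,0],0]
    - [[0,-38,-100],[0,0,0],0]
    - [[0,-45,-118],[0,0,0],0]
    - [[0,-50,-130],[0,0,0],0]
    - [[0,-50,-130],[0,0,0],0]
    - [[0,-50,-130],[0,0,0],0]

```text
t: 5.4
tool_pos: [659.8, -164.5, 266.5]
orientation: [0.047, 0.939, -0.341, -0.017]
wrist_force: [0.0, -0.1, -3.1]
gripper_width: 0.314
grasp_force: 59.4
```

Run:
```python
from h import *
o=get_obs();print(o['t'],o['tool_pos'],o['wrist_force'],o['ft_torque'],o['gripper_width'],o['grasp_force'])
rel(np.array([600,0,330.]),RD,o); rel(CH+[0,0,190],RD,o)
```

```text
5.4 [ 659.84160355 -164.53860455  266.54961145] [ 0.02521338 -0.12043179 -3.10388152] [ 1.06642376 -0.09301224 -0.04622733] 0.3136695971106122 59.41523015499115
shift [  75.9   80.2 -150. ] turn [-39.94   0.05   0.05]
shift [ 153.7  266.1 -253.6] turn [-39.94   0.05   0.05]
```

The arbor is held, at about 3–4 N load. Next I bring it upright and carry it over the chuck.

Request:
send_rows:
  commands:
    - [[6,8,-12],[-3,0,0],0]
    - [[14,20,-30],[-7,0,0],0]
    - [[25,38,-55],[-11,0,0],0]
    - [[38,58,-85],[-15,0,0],0]
    - [[50,78,-110],[-19,0,0],0]
    - [[62,98,-135],[-23,0,0],0]
    - [[74,120,-158],[-27,0,0],0]
    - [[86,142,-180],[-31,0,0],0]
    - [[98,165,-200],[-35,0,0],0]
    - [[110,187,-218],[-38,0,0],0]
    - [[122,208,-230],[-39.9,0,0],0]
    - [[132,227,-239],[-39.9,0,0],0]
    - [[141,243,-245],[-39.9,0,0],0]
    - [[148,256,-250],[-39.9,0,0],0]
    - [[152,263,-253],[-39.9,0,0],0]
    - [[153.7,266,-253.6],[-39.9,0,0],0]
    - [[153.7,266,-253.6],[-39.9,0,0],0]
    - [[153.7,266,-253.6],[-39.9,0,0],0]
    - [[153.7,266,-253.6],[-39.9,0,0],0]

```text
t: 7.3
tool_pos: [544.0, 215.1, 290.3]
orientation: [0.05, 0.999, -0.001, 0.0]
wrist_force: [0.6, -0.0, -3.1]
gripper_width: 0.313
grasp_force: 59.5
```

Run:
```python
from h import *
o=get_obs();print(o['t'],o['tool_pos'],o['wrist_force'],o['ft_torque'],o['gripper_width'],o['grasp_force'])
rel(CH+[0,0,133],RD,o)
a,b=camera('top'),camera('scene');cv2.imwrite('pics/upt.png',a[:,:,::-1]);cv2.imwrite('pics/ups.png',b[:,:,::-1])
cv2.imwrite('pics/up.png',np.hstack([a[120:270,170:300],b[170:320,290:420]])[:,:,::-1].repeat(3,0).repeat(3,1))
# predicted foot for current pose
R=Ro.from_quat(o['orientation']);f=o['tool_pos']+R.apply([0,0,132.]);print(f,[proj(n,f) for n in INF],[proj(n,f+[0,0,97]) for n in INF])
```

```text
7.3 [543.97271217 215.05147247 290.34540438] [ 0.58913468 -0.03255379 -3.10932973] [ 0.02215142  0.01902491 -0.04406824] 0.3134719623741507 59.54440176486969
shift [ 0.6  0.8 57.3] turn [-0.07  0.05  0.01]
[544.07796235 214.8827383  158.34555419] [array([[367.04762739, 269.46272408]]), array([[222.73351177, 190.98748315]])] [array([[372.03445946, 245.25829842]]), array([[213.79687799, 181.92689331]])]
```

View pics/up.png

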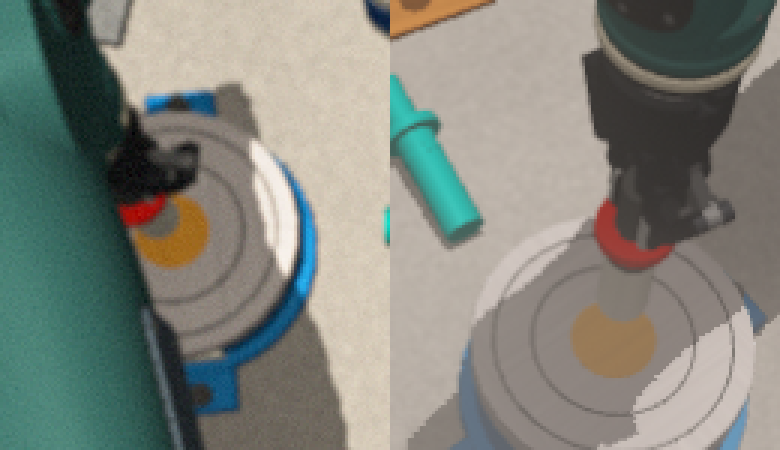

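The arbor hangs upright: scene foot is at about (367,271) against a predicted (367,269.5), and the collar at (372,248) against (372,245). It is over the brass disc. I lower it to just above the surface.

Request:
send_rows:
  commands:
    - [[0,0.5,5],[0,0,0],0]
    - [[0,0.5,15],[0,0,0],0]
    - [[0,0.5,25],[0,0,0],0]
    - [[0,0.5,34],[0,0,0],0]
    - [[0,0.5,41],[0,0,0],0]
    - [[0,0.5,46],[0,0,0],0]
    - [[0,0.5,49],[0,0,0],0]
    - [[0,0.5,50],[0,0,0],0]
    - [[0,0.5,50],[0,0,0],0]
    - [[0,0.5,50],[0,0,0],0]

```text
t: 8.4
tool_pos: [543.8, 216.1, 240.5]
orientation: [0.05, 0.999, -0.001, 0.0]
wrist_force: [-0.1, -0.2, -3.4]
gripper_width: 0.316
grasp_force: 59.6
```

Request:
send_rows:
  commands:
    - [[0,0,0.5],[0,0,0],0]
    - [[0,0,1],[0,0,0],0]
    - [[0,0,1.5],[0,0,0],0]
    - [[0,0,2],[0,0,0],0]
    - [[0,0,2.5],[0,0,0],0]
    - [[0,0,3],[0,0,0],0]
    - [[0,0,3],[0,0,0],0]

```text
t: 9.1
tool_pos: [543.7, 216.0, 237.1]
orientation: [0.05, 0.999, -0.001, 0.0]
wrist_force: [-0.2, -1.2, -4.1]
gripper_width: 0.312
grasp_force: 59.6
```

Request:
send_rows:
  commands:
    - [[0,0,0.5],[0,0,0],0]
    - [[0,0,1],[0,0,0],0]
    - [[0,0,1.5],[0,0,0],0]
    - [[0,0,1.5],[0,0,0],0]

```text
t: 9.5
tool_pos: [543.7, 216.0, 235.6]
orientation: [0.05, 0.999, -0.001, 0.0]
wrist_force: [-0.2, 0.2, -3.4]
gripper_width: 0.315
grasp_force: 59.6
```

Request:
send_rows:
  commands:
    - [[0,0,0.5],[0,0,0],0]
    - [[0,0,1],[0,0,0],0]
    - [[0,0,1],[0,0,0],0]

```text
t: 9.8
tool_pos: [543.6, 216.0, 234.6]
orientation: [0.05, 0.999, -0.001, 0.0]
wrist_force: [-0.6, -0.3, -3.3]
gripper_width: 0.315
grasp_force: 59.6
```

Request:
send_rows:
  commands:
    - [[0,0,0.5],[0,0,0],0]
    - [[0,0,1],[0,0,0],0]
    - [[0,0,1],[0,0,0],0]

```text
t: 10.1
tool_pos: [543.7, 216.0, 233.6]
orientation: [0.05, 0.999, -0.001, 0.0]
wrist_force: [0.9, -0.7, -3.7]
gripper_width: 0.311
grasp_force: 59.6
```

Request:
send_rows:
  commands:
    - [[0,0,0.5],[0,0,0],0]
    - [[0,0,0.5],[0,0,0],0]

```text
t: 10.3
tool_pos: [543.7, 216.0, 233.1]
orientation: [0.05, 0.999, -0.001, 0.0]
wrist_force: [0.1, 0.4, -3.4]
gripper_width: 0.309
grasp_force: 59.6
```

Request:
send_rows:
  commands:
    - [[0,0,0.5],[0,0,0],0]
    - [[0,0,0.5],[0,0,0],0]

```text
t: 10.5
tool_pos: [543.7, 216.0, 232.7]
orientation: [0.05, 0.999, -0.001, 0.0]
wrist_force: [0.4, -0.1, -3.0]
gripper_width: 0.313
grasp_force: 59.6
```

Request:
send_rows:
  commands:
    - [[0,0,0.5],[0,0,0],0]
    - [[0,0,0.5],[0,0,0],0]

```text
t: 10.7
tool_pos: [543.7, 216.0, 232.2]
orientation: [0.05, 0.999, -0.001, 0.0]
wrist_force: [-0.1, 0.4, -3.2]
gripper_width: 0.311
grasp_force: 59.6
```

Request:
send_rows:
  commands:
    - [[0,0,0.5],[0,0,0],0]
    - [[0,0,0.5],[0,0,0],0]

```text
t: 10.9
tool_pos: [543.7, 216.0, 231.8]
orientation: [0.05, 0.999, -0.001, 0.0]
wrist_force: [-0.2, -0.3, -2.1]
gripper_width: 0.31
grasp_force: 59.8
```

Request:
send_rows:
  commands:
    - [[0,0,0.5],[0,0,0],0]
    - [[0,0,0.5],[0,0,0],0]

```text
t: 11.1
tool_pos: [543.8, 216.0, 231.7]
orientation: [0.05, 0.999, -0.0, 0.001]
wrist_force: [-0.6, -1.0, 3.9]
gripper_width: 0.316
grasp_force: 60.4
```

Contact: the force changed from -3.2 to +3.9 N, so the foot is seated. I release and then check before retreating.

Request:
send_rows:
  commands:
    - [[0,0,-0.2],[0,0,0],27]
    - [[0,0,-0.2],[0,0,0],28]
    - [[0,0,-0.2],[0,0,0],30]
    - [[0,0,-0.2],[0,0,0],33]
    - [[0,0,-0.2],[0,0,0],38]
    - [[0,0,-0.2],[0,0,0],46]
    - [[0,0,-0.2],[0,0,0],56]
    - [[0,0,-0.2],[0,0,0],68]
    - [[0,0,-0.2],[0,0,0],80]
    - [[0,0,-0.2],[0,0,0],80]

```text
t: 12.1
tool_pos: [543.7, 216.0, 231.4]
orientation: [0.05, 0.999, -0.001, 0.0]
wrist_force: [-0.4, 1.4, -0.5]
gripper_width: 0.937
grasp_force: 0.0
```

Request:
send_rows:
  commands:
    - [[0,0,-4],[0,0,0],80]
    - [[0,0,-12],[0,0,0],80]
    - [[0,0,-25],[0,0,0],80]
    - [[0,0,-40],[0,0,0],80]
    - [[0,0,-60],[0,0,0],80]
    - [[0,0,-80],[0,0,0],80]
    - [[0,0,-100],[0,0,0],80]
    - [[20,0,-115],[0,0,0],80]
    - [[50,0,-125],[0,0,0],80]
    - [[85,0,-130],[0,0,0],80]
    - [[120,0,-130],[0,0,0],80]
    - [[150,0,-130],[0,0,0],80]
    - [[170,0,-130],[0,0,0],80]
    - [[170,0,-130],[0,0,0],80]

```text
t: 13.5
tool_pos: [372.5, 233.3, 362.8]
orientation: [0.049, 0.999, -0.0, 0.001]
wrist_force: [-0.3, 0.4, -0.6]
gripper_width: 0.939
grasp_force: 0.0
```

Run:
```python
from h import *
o=get_obs();print(o['t'],o['tool_pos'],o['wrist_force'])
a,b=camera('top'),camera('scene')
f=np.array([543.7,216,100.])
for n,s in((0,0),(0,97),(0,150)): print(s,[proj(n,f+[0,0,s])[0].round(1) for n in('top','scene')])
cv2.imwrite('pics/done.png',np.hstack([a[110:290,160:440],b[110:340,180:420][:180*1]])[:,:,::-1].repeat(1,0)) if 0 else None
b=b[120:340,195:425];a=a[100:320,160:330]
cv2.imwrite('pics/done.png',cv2.resize(np.hstack([a,b]),None,fx=2,fy=2,interpolation=2)[:,:,::-1])
```

```text
13.5 [372.47377629 233.29804854 362.7668    ] [-0.29803941  0.44686856 -0.63371692]
0 [array([227. , 195.9]), array([364.9, 282.6])]
97 [array([218.8, 187.7]), array([369.4, 260.6])]
150 [array([213.8, 182.7]), array([372.3, 247.1])]
```

View pics/done.png

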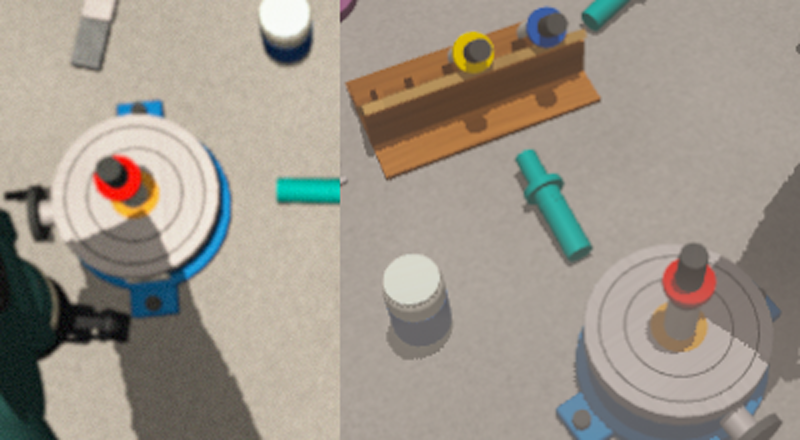

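The arbor stands upright in the middle of the brass disc. In the scene view the collar is at (370,260.5) against an expected (369.4,260.6), and the head top matches too. Yellow and blue are untouched and the gripper is clear.

```bash
python3 -c "
from bench import *
print(finish_job())"
```

```text
the job is handed in; nothing more can be done
None
```

The red arbor stands upright and still at the centre of the chuck, released and with the gripper clear; yellow and blue are still in the rack, and the job was handed in at about 13.6 s.

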